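# Tip the bearing balls out of the pan into the tin

## Robot

A 6-joint arm with a two-finger parallel gripper is mounted at the origin on a cart in front of the work surface, level with it; the furniture and walls round the work are solid. World frame = base frame: x ahead of the robot, y to its left, z up, the work surface at z = 0. Lengths are in m, angles in degrees, forces in N, time in s.
With the tool pointing down it reaches from about 0.3 to 0.75 m from the base axis. Payload 8.5 kg.
Tool frame: the origin (TCP) lies midway between the tips of the shut fingers; the grasp point (between the pads) lies 19 mm behind it (env.tcp_to_grasp is the z of the grasp point in the tool frame, in m); z points along the fingers, y is the line along which they close (so a half turn about z gives the same grasp; the last joint's range is limited). The gripper opens to 85 mm and grips with 20 to 120 N. Pads are 22 mm wide; open, the fingers measure 114 mm over their backs; the gripper's body (76 mm by 85 mm) begins 54 mm behind the grasp point. The pads swing forward as they close: fully open they stand 13 mm farther back than shut.
Start: joints at [50.69, 21.807, 74.336, -0, 83.858, -12.336], TCP at [0.249, 0.49, 0.231] pointing down, gripper open.
Joint ranges: [-178.18, 178.18], [-50.72, 133.34], [12.68, 142.11], [-81.47, 261.47], [9.98, 163.14], [-165.26, 165.26]. Speed limits (degrees/s): [136.94, 136.94, 180, 180, 180, 180].

## Interface

Orientations are given as a 3x3 rotation matrix whose columns are the frame's x, y, z axes.
In Python, from rig import env, imaging, job, models gives the robot as it stands. The module is installed in compiled form; this text tells all that it offers.
- The arm moves only by the tool jog_arm, never from a script. Its argument "plan" is text: rows parted by semicolons, each of 7 numbers parted by spaces: the turn, a rotation vector about the tool's x, y, z in degrees, then the shift along the tool's x, y, z in cm, then the closure in counts, from 0 (fully open) to 255 (shut). In form: rx ry rz x y z claw; .... A call has 1 to 10 rows; each row shifts and turns the commanded pose from where the row before left it, along the tool's axes as they then stand; what a row does not reach is not made up. A row lasts 1/12 s, in which the tool goes at most 41.7 mm and 7.16 degrees, less where a joint would pass 70% of its speed; a pose out of reach is approached as far as the arm can. A call with a gripper value outside its range is refused whole. The fingers move at their own pace and stop on an object; "grip_force" is the grip in N (left out, the last holds). Time passes only in rows, so rows that do not move let the fingers close. It gives the time, the measured TCP pose, the force, the opening and the grip force at its end, in the units of the state.
- env.observe(): the state, without advancing time (a new reading comes with each control period).
- imaging.get_image(name): name is "scene" or "top"; returns a dict with "pixels" (384x512x3 uint8, red, green, blue), "depth" (384x512 float32, m along the optical axis (not along the pixel's ray), 0 where there is no reading), "fov_y" (degrees; the focal length in pixels is half the picture's height over the tangent of half this angle, whatever the lens; pixels are square), "cx", "cy" (the principal point, pixels), "world_from_camera" (4x4, takes a point from camera to world coordinates). Camera axes: x right, y down, z forward; pixel columns grow to the right and rows downward; lengths in m; the calibration is good to about 2 mm. A picture is of the moment at which its call begins.
- job.close_job(): hands the job in; it is judged then, once.
Trained networks look in the newest picture that a camera, given by its name, has taken for a name from the list of things; names that differ only in an ending like _2 or _b are one class to them, and where a whole thing is asked for, a point or a joint stands for the part that bears it (a point fixed in the world has none). Each returns a list of dicts, best first, with "confidence" (0 to 1); they miss things now and then, are a little off and sometimes report something else, mostly with a low value. They report only what shows in the picture. A call takes as long as a camera call. They do not tell look-alikes from the thing itself.
- models.outline_of(camera, query): "region" (384x512 bool, what is visible of it) and "bbox" ([centre column, centre row, width, height] in pixels, round what is visible of it).
- models.tip_of(camera, query): "at" ([column, row] in pixels: a listed point, or the origin of a listed thing).
The state is a dict: "time_s": time; "q": joint angles; "qvel": joint speeds; "joint_efforts": joint torques, N m; "position": TCP position; "tool_rot": TCP orientation; "ft_force": force on the tool from outside, world axes, zero at the start; "wrist_torque": the same for the moment, N m; "grip_width": finger opening in m; "gripper_force": force on a finger pad.
Only numpy, scipy, OpenCV 4.12 (cv2) and the standard library are available. Lean on these libraries where they do the work, as an engineer would, in place of code of your own. Each camera call takes 0.05 s, during which the arm holds its last target. There are 200 camera calls.

## Task

Take the wooden sheave that covers the grey tin and lay it flat on the black notebook. Pick up the blue pan, hold its open end over the tin and tip it to about 50 degrees (never past 65), hold it there a moment until all three steel balls have rolled into the tin, then bring it level again and set it back down flat in the middle of its round cork mat. Leave the tin, the tall white card box and the brass oil can standing where they are.

Things in the scene. Friction and masses are not known exactly. Their poses are not given: they have to be found in the camera images.
- tin: Open grey metal tin, 65 mm diameter at the rim, 86 mm high, mouth about 54 mm wide inside, 0.35 kg, loose, standing upright. Origin: centre of its underside, z up.
- tin_mouth (a point): Centre of the grey tin's mouth, level with its rim, 86 mm above the bench.
- sheave: Dark turned wooden pulley wheel (sheave), 63 mm diameter, 22 mm thick, lying flat on the rim of the grey tin as a loose cover. Origin: centre of its underside (86 mm above the bench at the start), z along its axis, up. It can be gripped across its diameter as if it were a plain disc. The tin below is just as wide, so keep the fingertips above the rim to take the sheave alone.
- notebook: Closed black notebook lying on the bench, 160 x 106 mm, 17 mm thick; it does not move. Origin: centre of its underside, x along the 160 mm side, z up.
- mat: Round cork mat, 160 mm diameter, 4 mm thick, fixed to the bench. Origin: centre of its underside.
- pan: Blue metal pan on the mat: a straight trough 120 long (x), 40 wide (y), 34 high, walls 3, 0.25 kg; grip it across its width. Open at the -x end, where the last 26 mm of floor slope up 30 degrees to a tip 18 mm above the underside and keep the balls in; tipped slowly, open end down, they roll out at some 35 to 45 degrees. Origin: centre of its underside, z up. Open end within 30 degrees of facing -x.
- pan_spout (a point): Middle of the upper edge at the pan's open end, where the balls leave it: 60 mm from the pan's origin along its -x, 18 mm above its underside.
- ball_1_center (a point): Centre of a loose steel ball, 20 mm diameter, in the pan.
- ball_2_center (a point): Centre of a second such ball.
- ball_3_center (a point): Centre of a third such ball.
- card_box: Tall off-white card box standing beside the work, 70 x 70 mm, 131 mm high, loose. Origin: centre of its underside.
- oil_can: Brass thumb oil can standing beside the work: body 74 mm diameter, 78 mm high, with a thin spout up to 186 mm, loose. Origin: centre of its underside.
Things that resemble listed ones, but are neither listed nor needed, are in the scene too. There is more than one size of the pan; the job needs the smallest.

How it is judged:
By the outcome, as a careful person would: the job done as asked, in the order asked, and still so for the second after the job is handed in, with the robot touching nothing.
It also fails if it takes over 72 s, if anything falls off the work surface, if the arm or the gripper's body presses on something with over 40 N, if the wrist force passes 120 N, or if a joint passes its speed limit or range.

## Working session

There is one attempt and no reset: what is moved stays moved. The work goes in short steps, Python scripts to look and compute and a tool call to move; the robot and the scene stay as the last step left them, time stands still between calls to the robot, and variables do not carry over. Pictures are saved under pics/ and viewed, at most 10 in all, crops included, and the job is handed in when it is done.

Besides the shell and the picture viewer there is one more tool, called after "Emit:" as name(argument=value, ...) on one line, values as JSON. jog_arm: Moves the arm, as the interface text tells. Its arguments: {"type":"object","properties":{"plan":{"type":"string"},"grip_force":{"type":"number"}},"required":["plan"]}

```bash
mkdir -p pics; cat > h.py <<'E'
from rig import env, imaging, job, models
import numpy as np, cv2
def cloud(im):
    d=im['depth'];h,w=d.shape;f=h/2/np.tan(np.radians(im['fov_y'])/2)
    u,v=np.meshgrid(np.arange(w),np.arange(h))
    P=np.stack([(u-im['cx'])/f*d,(v-im['cy'])/f*d,d],-1)
    T=np.array(im['world_from_camera']);W=P@T[:3,:3].T+T[:3,3]
    W[d==0]=np.nan
    return W
def save(im,n): cv2.imwrite('pics/'+n,im['pixels'][:,:,::-1])
E
python3 - <<'E'
from h import *
np.set_printoptions(precision=3,suppress=True)
print(env.observe()['position'],env.tcp_to_grasp,env.observe()['tool_rot'])
ims=[]
for c in ['scene','top']:
    im=imaging.get_image(c);W=cloud(im);ims.append(im['pixels']);np.save(c,W)
    print(c,im['world_from_camera'][:3,3])
    for q in ['tin','sheave','notebook','mat','pan','ball_1_center','card_box','oil_can']:
        for r in models.outline_of(c,q)[:4]:
            p=W[r['region']];p=p[~np.isnan(p[:,0])]
            if len(p): print(q,round(r['confidence'],2),np.round(r['bbox']),'med',np.median(p,0),'lo',np.percentile(p,3,0),'hi',np.percentile(p,97,0))
    for q in ['pan_spout','ball_1_center']:
        for r in models.tip_of(c,q)[:5]: 
            a=np.round(r['at']).astype(int);print('tip',q,round(r['confidence'],2),a,W[a[1],a[0]])
    save(im,c+'0.png')
E
```

```text
[0.249 0.49  0.231] -0.0187 [[-0.891  0.454 -0.001]
 [ 0.454  0.891 -0.001]
 [ 0.    -0.001 -1.   ]]
scene [ 0.124 -0.807  1.222]
tin 0.67 [263. 203.  19.  19.] med [ 0.545 -0.006  0.037] lo [ 0.529 -0.014 -0.003] hi [0.579 0.04  0.085]
sheave 0.53 [264. 185.  12.  15.] med [0.56  0.012 0.104] lo [ 0.533 -0.011  0.083] hi [0.591 0.046 0.11 ]
notebook 0.91 [292. 298.  63.  49.] med [ 0.461 -0.37   0.015] lo [ 0.386 -0.419  0.001] hi [ 0.539 -0.316  0.019]
notebook 0.64 [207. 152.  38.  23.] med [0.461 0.347 0.022] lo [0.402 0.318 0.001] hi [0.518 0.395 0.04 ]
mat 0.84 [204. 158.  39.  26.] med [0.45  0.311 0.003] lo [ 0.383  0.266 -0.002] hi [0.526 0.41  0.009]
mat 0.19 [252. 159.  23.  37.] med [0.601 0.172 0.035] lo [ 0.574  0.149 -0.003] hi [0.651 0.252 0.142]
pan 0.91 [204. 154.  32.  20.] med [0.459 0.35  0.023] lo [0.4   0.318 0.003] hi [0.516 0.391 0.04 ]
pan 0.76 [215. 201.  24.  36.] med [0.4   0.115 0.015] lo [ 0.346  0.038 -0.   ] hi [0.454 0.184 0.049]
pan 0.65 [253. 248.  51.  30.] med [ 0.438 -0.147  0.021] lo [ 0.358 -0.19  -0.001] hi [ 0.513 -0.122  0.05 ]
oil_can 0.7 
[... 1341 characters left out ...]
05 0.123 0.006] lo [ 0.354  0.052 -0.   ] hi [0.454 0.191 0.051]
pan 0.56 [137. 209.  18.  39.] med [0.455 0.351 0.02 ] lo [0.4   0.32  0.005] hi [0.515 0.372 0.042]
card_box 0.57 [310. 161.  28.  30.] med [ 0.591 -0.18   0.129] lo [ 0.564 -0.218  0.005] hi [ 0.631 -0.151  0.134]
card_box 0.23 [242. 172.  22.  23.] med [0.56  0.022 0.106] lo [ 0.532 -0.008  0.003] hi [0.588 0.049 0.11 ]
oil_can 0.85 [192. 162.  25.  24.] med [0.598 0.178 0.042] lo [0.575 0.153 0.011] hi [0.63  0.212 0.091]
tip pan_spout 0.89 [186 210] [ 0.453  0.201 -0.004]
tip pan_spout 0.88 [140 226] [0.4   0.338 0.024]
tip pan_spout 0.59 [293 239] [ 0.361 -0.14   0.019]
tip ball_1_center 0.52 [144 211] [0.446 0.325 0.034]
```

```bash
python3 - <<'E'
import cv2
t=cv2.imread('pics/top0.png')[120:270,90:400]; cv2.imwrite('pics/t.png',cv2.resize(t,None,fx=2.5,fy=2.5,interpolation=2))
t=cv2.imread('pics/scene0.png')[120:220,160:300]; cv2.imwrite('pics/s.png',cv2.resize(t,None,fx=5.5,fy=5.5,interpolation=2))
E
```

```text
(no output)
```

View pics/t.png

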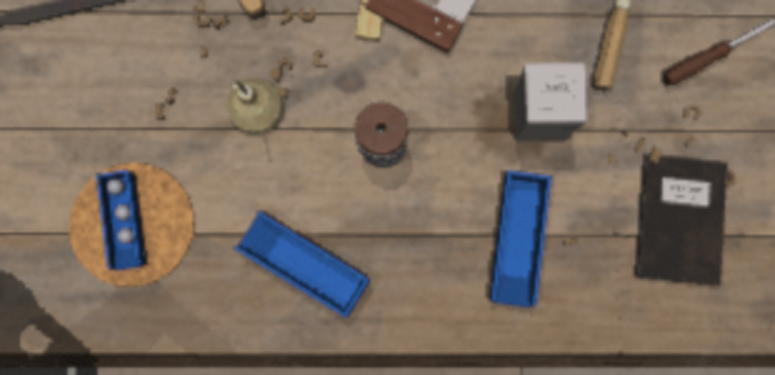

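View pics/s.png

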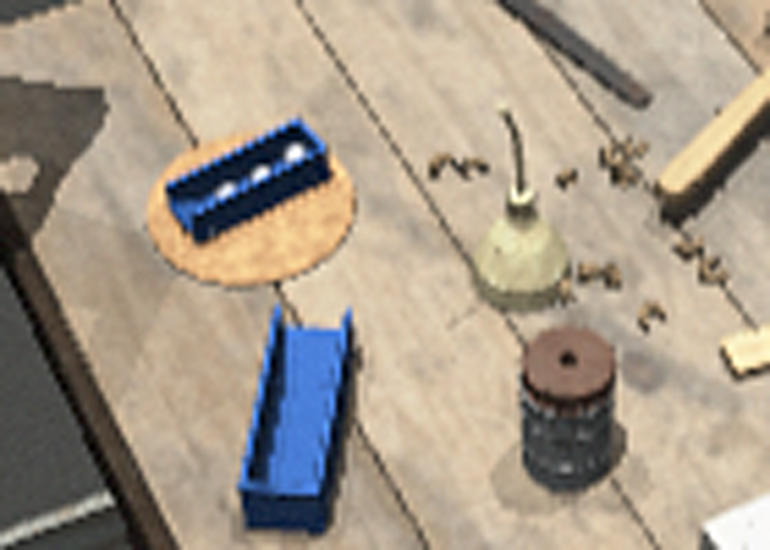

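```bash
python3 - <<'E'
from h import *
np.set_printoptions(precision=4,suppress=True)
W=np.load('top.npy');S=np.load('scene.npy');t=cv2.imread('pics/top0.png');s=cv2.imread('pics/scene0.png')
def box(W,c,a):return (np.abs(W[...,0]-c[0])<a)&(np.abs(W[...,1]-c[1])<a)
for n,W_,im in (('top',W,t),('scene',S,s)):
    hsv=cv2.cvtColor(im,cv2.COLOR_BGR2HSV)
    def fit(m,l):
        p=W_[m][:,:2].astype(np.float32);print(n,l,len(p),'circ',cv2.minEnclosingCircle(p),'rect',cv2.minAreaRect(p),'mid',(p.min(0)+p.max(0))/2,'z',np.median(W_[m][:,2]))
    z=W_[...,2]
    fit(box(W_,(.56,.02),.06)&(z>.1)&(z<.115),'sheave')
    fit(box(W_,(.46,.335),.1)&(z>.031)&(z<.045)&(hsv[...,0]>95)&(hsv[...,1]>90),'pan rim')
    fit(box(W_,(.46,.335),.11)&(z>-.01)&(z<.055)&(hsv[...,0]<25)&(hsv[...,1]>125),'mat')
    fit(box(W_,(.46,-.363),.12)&(z>.012)&(z<.03),'book')
    fit(box(W_,(.56,.02),.06)&(z>.01)&(z<.07),'tin side')
    fit(box(W_,(.59,-.18),.07)&(z>.12)&(z<.14),'boxtop')
E
```

```text
top sheave 336 circ ((0.5611472725868225, 0.019743971526622772), 0.03185662627220154) rect ((0.560248613357544, 0.01908719167113304), (0.06133192405104637, 0.059545014053583145), 0.712591290473938) mid [0.5603 0.0192] z 0.1061869379911703
top pan rim 106 circ ((0.45673656463623047, 0.34567010402679443), 0.06157844886183739) rect ((0.45701444149017334, 0.34607094526290894), (0.11825143545866013, 0.0395689383149147), 10.199925422668457) mid [0.4599 0.3457] z 0.03821979254756769
top mat 1138 circ ((0.45401039719581604, 0.3401128351688385), 0.07835838198661804) rect ((0.454433798789978, 0.33971747756004333), (0.15215721726417542, 0.15167012810707092), 89.8759994506836) mid [0.4544 0.3397] z 0.004139721106328431
top book 1635 circ ((0.47327154874801636, -0.35916727781295776), 0.10325462371110916) rect ((0.4753461182117462, -0.3674931526184082), (0.12170611321926117, 0.18921977281570435), 88.735107421875) mid [ 0.4749 -0.3671] z 0.01632418159622917
top tin side 57 circ ((0.5525968074798584, 0.019300036132335663), 0.030457716435194016) rect ((0.540816605091095, 0.017998075112700462), (0.023
[... 387 characters left out ...]
0.018616197630763054), 0.03274548798799515) rect ((0.5619856715202332, 0.018507566303014755), (0.062000714242458344, 0.058013178408145905), 63.47913360595703) mid [0.5604 0.0172] z 0.10512738487410944
scene pan rim 103 circ ((0.4583461880683899, 0.34379205107688904), 0.062293004244565964) rect ((0.45817986130714417, 0.3450008034706116), (0.11904864013195038, 0.04836557060480118), 11.84461784362793) mid [0.4578 0.3454] z 0.035898014361294805Traceback (most recent call last):
  File "<stdin>", line 12, in <module>
  File "<stdin>", line 8, in fit
    return umr_minimum(a, axis, None, out, keepdims, initial, where)
ValueError: zero-size array to reduction operation minimum which has no identity
```

Emit:
jog_arm(plan="0 0 0 -3 -1.7 0 0;0 0 0 -3 -1.7 0 0;0 0 0 -3 -1.7 0 0;0 0 0 -3 -1.7 0 0;0 0 0 -3 -1.7 0 0;0 0 0 -3 -1.7 0 0;0 0 0 -3 -1.7 0 0;0 0 0 -3 -1.7 0 0;0 0 0 -3 -1.7 0 0;0 0 0 -3 -1.7 0 0")

```text
time_s: 1.93
position: [0.4404, 0.201, 0.2315]
tool_rot: [[-0.891, 0.454, 0.0], [0.454, 0.891, 0.0], [-0.0, 0.0, -1.0]]
ft_force: [0.7, 0.9, 0.4]
grip_width: 0.0855
gripper_force: 0.0
```

```bash
cat >> h.py <<'E'
def to(p,R=None):
    o=env.observe();T=np.array(o['tool_rot'])
    print('t',round(o['time_s'],2),'pos',np.round(o['position'],4),'q',np.round(o['q'],1),'w',o['grip_width'],'gf',o['gripper_force'],'ft',np.round(o['ft_force'],1))
    print('shift cm',np.round(T.T@(np.array(p)-o['position'])*100,2))
    if R is not None:
        from scipy.spatial.transform import Rotation as Q
        print('turn',np.round(Q.from_matrix(T.T@R).as_rotvec(degrees=True),2))
E
python3 -c "
from h import *
to((.5605,.019,.15))"
```

```text
t 1.93 pos [0.4404 0.201  0.2315] q [ 10.5  15.2  84.3   0.   80.5 -52.5] w 0.08551597645039384 gf 0.0 ft [0.7 0.9 0.4]
shift cm [-18.96 -10.77   8.15]
```

Emit:
jog_arm(plan="0 0 0 -3.2 -1.8 0 0;0 0 0 -3.2 -1.8 0 0;0 0 0 -3.2 -1.8 0 0;0 0 0 -3.2 -1.8 1 0;0 0 0 -3.2 -1.8 2.5 0;0 0 0 -2.9 -1.8 2.5 0;0 0 0 0 0 2.1 0;0 0 0 0 0 0 0")

```text
time_s: 2.6
position: [0.5563, 0.0217, 0.1481]
tool_rot: [[-0.89, 0.456, -0.008], [0.456, 0.89, 0.001], [0.007, -0.002, -1.0]]
ft_force: [-0.4, 1.1, -0.8]
grip_width: 0.0853
gripper_force: 0.0
```

```bash
python3 -c "
from h import *
to((.5605,.019,.085))"
```

```text
t 2.6 pos [0.5563 0.0217 0.1481] q [-10.   26.9  80.6   0.   73.  -72.8] w 0.08531257911242003 gf 0.0 ft [-0.4  1.1 -0.8]
shift cm [-0.54 -0.03  6.3 ]
```

Emit:
jog_arm(plan="0 0 0 -0.2 0 1 0;0 0 0 0 0 2 0;0 0 0 0 0 1 0;0 0 0 0 0 0 0;0 0 0 0 0 0 0")

```text
time_s: 3.02
position: [0.5595, 0.0226, 0.113]
tool_rot: [[-0.892, 0.453, 0.001], [0.453, 0.892, -0.0], [-0.001, 0.0, -1.0]]
ft_force: [0.0, 0.9, 1.5]
grip_width: 0.0852
gripper_force: 0.0
```

```bash
python3 -c "
from h import *
to((.5605,.019,.084))"
```

```text
t 3.02 pos [0.5595 0.0226 0.113 ] q [ -9.8  29.2  83.1   0.   67.6 -72.9] w 0.08524933916282727 gf 0.0 ft [0.  0.9 1.5]
shift cm [-0.25 -0.28  2.9 ]
```

Emit:
jog_arm(plan="0 0 0 -0.25 -0.28 1 0;0 0 0 0 0 1 0;0 0 0 0 0 0.9 0;0 0 0 0 0 0 0;0 0 0 0 0 0 255;0 0 0 0 0 0 255;0 0 0 0 0 0 255;0 0 0 0 0 0 255;0 0 0 0 0 0 255", grip_force=30)

```text
time_s: 3.77
position: [0.5608, 0.0184, 0.0837]
tool_rot: [[-0.891, 0.454, 0.001], [0.454, 0.891, -0.0], [-0.001, 0.0, -1.0]]
ft_force: [1.4, -0.0, 1.2]
grip_width: 0.0617
gripper_force: 32.5
```

```bash
python3 -c "
from h import *
to((.5605,.019,.2))"
```

```text
t 3.77 pos [0.5608 0.0184 0.0837] q [-10.2  31.3  84.9   0.   63.7 -73.2] w 0.06166217049408665 gf 32.473626136779785 ft [ 1.4 -0.   1.2]
shift cm [  0.04   0.05 -11.63]
```

Emit:
jog_arm(plan="0 0 0 0 0 -0.5 255;0 0 0 0 0 -1 255;0 0 0 0 0 -1.5 255;0 0 0 0 0 -2 255;0 0 0 0 0 -2 255;0 0 0 0 0 -2 255;0 0 0 0 0 -2 255;0 0 0 0 0 -0.6 255;0 0 0 0 0 0 255")

```text
time_s: 4.52
position: [0.5608, 0.0183, 0.2012]
tool_rot: [[-0.891, 0.454, 0.004], [0.454, 0.891, -0.001], [-0.003, 0.001, -1.0]]
ft_force: [0.3, 0.2, -0.9]
grip_width: 0.0615
gripper_force: 32.8
```

```bash
python3 -c "
from h import *
im=imaging.get_image('scene');save(im,'s1.png')
cv2.imwrite('pics/s1c.png',cv2.resize(im['pixels'][130:230,200:340,::-1],None,fx=5,fy=5))
to((.462,-.363,.2))"
```

```text
t 4.57 pos [0.5603 0.0184 0.1995] q [-10.2  24.2  75.8  -0.   79.9 -73.2] w 0.061306300366038055 gf 32.80632555484772 ft [-0.3 -1.  -1. ]
shift cm [ -8.54 -38.45  -0.05]
```

View pics/s1c.png

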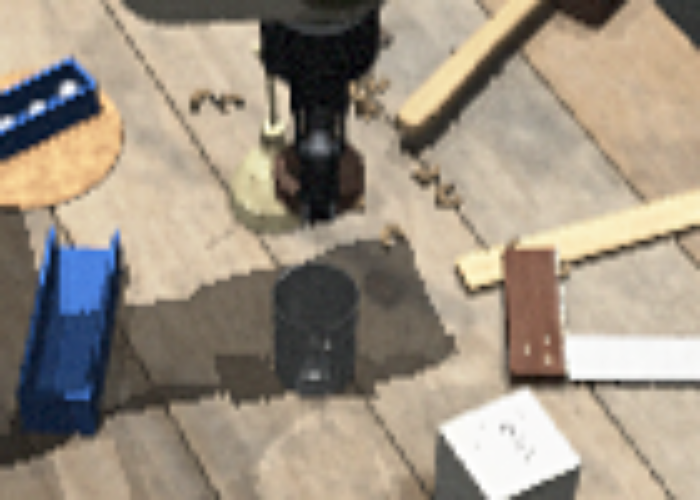

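Emit:
jog_arm(plan="0 0 0 -0.4 -1.8 0 255;0 0 0 -0.8 -3.6 0 255;0 0 0 -0.9 -4 0 255;0 0 0 -0.9 -4 0 255;0 0 0 -0.9 -4 0 255;0 0 0 -0.9 -4 0 255;0 0 0 -0.9 -4 0 255;0 0 0 -0.9 -4 0 255;0 0 0 -0.8 -3.6 0 255;0 0 0 -0.5 -2.5 1 255")

```text
time_s: 5.4
position: [0.4686, -0.3371, 0.189]
tool_rot: [[-0.89, 0.455, 0.0], [0.455, 0.89, -0.001], [-0.001, -0.001, -1.0]]
ft_force: [0.6, 0.1, -1.0]
grip_width: 0.0615
gripper_force: 32.9
```

```bash
python3 -c "
from h import *
to((.462,-.363,.03))"
```

```text
t 5.4 pos [ 0.4686 -0.3371  0.189 ] q [ -47.5   26.4   74.    -0.    79.5 -110.4] w 0.061540816364187303 gf 32.85666882991791 ft [ 0.6  0.1 -1. ]
shift cm [-0.58 -2.59 15.9 ]
```

Emit:
jog_arm(plan="0 0 0 -0.3 -1.3 1.5 255;0 0 0 -0.3 -1.3 2.5 255;0 0 0 0 0 3 255;0 0 0 0 0 3 255;0 0 0 0 0 2.5 255;0 0 0 0 0 2 255;0 0 0 0 0 1 255;0 0 0 0 0 0.4 255;0 0 0 0 0 0 255;0 0 0 0 0 0 255")

```text
time_s: 6.23
position: [0.4636, -0.36, 0.031]
tool_rot: [[-0.891, 0.454, 0.001], [0.454, 0.891, -0.001], [-0.001, -0.0, -1.0]]
ft_force: [0.6, -0.0, -0.2]
grip_width: 0.0616
gripper_force: 32.9
```

```bash
python3 -c "
from h import *
to((.462,-.363,.0195))"
```

```text
t 6.23 pos [ 0.4636 -0.36    0.031 ] q [ -49.4   37.4   83.4   -0.    59.1 -112.4] w 0.06161559719015945 gf 32.91622817516327 ft [ 0.6 -0.  -0.2]
shift cm [ 0.01 -0.34  1.15]
```

Emit:
jog_arm(plan="0 0 0 0 -0.3 0.5 255;0 0 0 0 0 0.3 255;0 0 0 0 0 0.2 255;0 0 0 0 0 0.1 255;0 0 0 0 0 0.1 255;0 0 0 0 0 0 255;0 0 0 0 0 0 255")

```text
time_s: 6.82
position: [0.462, -0.3624, 0.0183]
tool_rot: [[-0.891, 0.454, 0.0], [0.454, 0.891, -0.0], [-0.0, -0.0, -1.0]]
ft_force: [0.7, 0.3, -0.8]
grip_width: 0.0616
gripper_force: 32.9
```

Emit:
jog_arm(plan="0 0 0 0 0 0.1 255;0 0 0 0 0 0.05 255;0 0 0 0 0 0 255;0 0 0 0 0 0 255")

```text
time_s: 7.15
position: [0.4619, -0.3624, 0.0167]
tool_rot: [[-0.891, 0.454, -0.0], [0.454, 0.891, 0.0], [0.0, 0.0, -1.0]]
ft_force: [0.4, 0.4, -0.9]
grip_width: 0.0618
gripper_force: 32.9
```

Emit:
jog_arm(plan="0 0 0 0 0 0.1 255;0 0 0 0 0 0.1 255;0 0 0 0 0 0 255;0 0 0 0 0 0 255")

```text
time_s: 7.48
position: [0.4622, -0.3626, 0.0154]
tool_rot: [[-0.891, 0.454, 0.001], [0.454, 0.891, -0.001], [-0.001, -0.0, -1.0]]
ft_force: [-0.0, 1.0, 5.7]
grip_width: 0.0614
gripper_force: 33.4
```

Contact. Release and lift.

Emit:
jog_arm(plan="0 0 0 0 0 0 200;0 0 0 0 0 0 0;0 0 0 0 0 0 0;0 0 0 0 0 0 0;0 0 0 0 0 0 0;0 0 0 0 0 -1 0;0 0 0 0 0 -2 0;0 0 0 0 0 -3.5 0;0 0 0 0 0 -4 0;0 0 0 0 0 -4 0")

```text
time_s: 8.32
position: [0.4616, -0.362, 0.1619]
tool_rot: [[-0.891, 0.454, -0.0], [0.454, 0.891, 0.001], [0.001, 0.0, -1.0]]
ft_force: [-0.2, -0.3, 0.7]
grip_width: 0.0853
gripper_force: 0.0
```

```bash
python3 - <<'E'
from h import *
np.set_printoptions(precision=4,suppress=True)
c,s=np.cos(np.radians(9.5)),np.sin(np.radians(9.5))
R=np.array([[-c,-s,0],[-s,c,0],[0,0,-1]]).T.T
R=np.column_stack([[-c,-s,0],[-s,c,0],[0,0,-1]])
to((.457,.346,.2),R)
im=imaging.get_image('top');W=cloud(im);save(im,'t2.png')
z=W[...,2]
m=(np.hypot(W[...,0]-.56,W[...,1]-.019)<.045)&(z>.078)&(z<.095)
p=W[m][:,:2].astype(np.float32);print(len(p),cv2.minEnclosingCircle(p),(p.min(0)+p.max(0))/2)
hsv=cv2.cvtColor(im['pixels'],cv2.COLOR_RGB2HSV)
m=(np.hypot(W[...,0]-.457,W[...,1]-.346)<.09)&(hsv[...,0]>95)&(hsv[...,1]>90)&(z>.031)&(z<.045)
p=W[m][:,:2].astype(np.float32);r=cv2.minAreaRect(p);print(r,cv2.boxPoints(r))
cv2.imwrite('pics/t2c.png',cv2.resize(im['pixels'][120:270,90:400,::-1],None,fx=2.5,fy=2.5))
E
```

```text
t 8.32 pos [ 0.4616 -0.362   0.1619] q [ -49.7   28.7   74.8    0.    76.6 -112.7] w 0.08533762869804078 gf 0.0 ft [-0.2 -0.3  0.7]
shift cm [32.53 62.89 -3.77]
turn [  0.03  -0.03 -36.47]
70 ((0.5605466961860657, 0.01978302001953125), 0.03252183645963669) [0.5607 0.0197]
((0.4572453498840332, 0.3463573753833771), (0.11798818409442902, 0.04075468331575394), 9.140393257141113) [[0.3958 0.3571]
 [0.4022 0.3169]
 [0.5187 0.3356]
 [0.5123 0.3758]]
```

View pics/t2c.png

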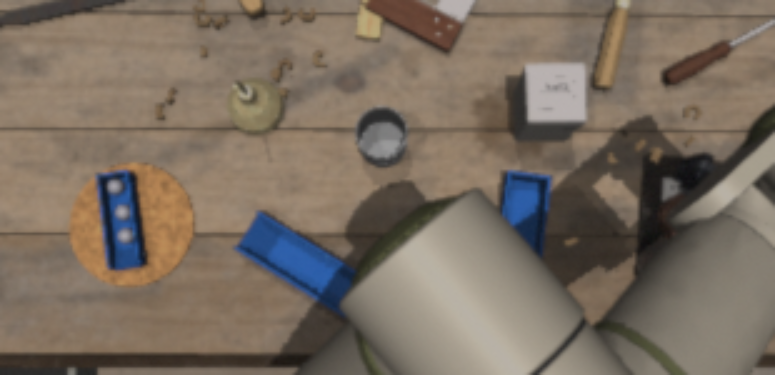

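Emit:
jog_arm(plan="0 0 0 0 0 -2.5 0;0 0 0 1 2 -1.3 0;0 0 0 1.8 3.5 0 0;0 0 0 1.8 3.5 0 0;0 0 0 1.8 3.5 0 0;0 0 0 1.8 3.5 0 0;0 0 0 1.8 3.5 0 0;0 0 0 1.8 3.5 0 0;0 0 0 1.8 3.5 0 0;0 0 0 1.8 3.5 0 0")

```text
time_s: 9.2
position: [0.4603, -0.0234, 0.1984]
tool_rot: [[-0.891, 0.454, 0.001], [0.454, 0.891, -0.0], [-0.001, 0.0, -1.0]]
ft_force: [1.0, -0.4, 0.7]
grip_width: 0.0854
gripper_force: 0.0
```

Emit:
jog_arm(plan="0 0 0 1.8 3.5 0 0;0 0 0 1.8 3.5 0 0;0 0 0 1.8 3.5 0 0;0 0 0 1.8 3.5 0 0;0 0 0 1.8 3.5 0 0;0 0 0 1.8 3.5 0 0;0 0 -7 0 0 0 0;0 0 -7 0 0 0 0;0 0 -7 0 0 0 0;0 0 -7 0 0 0 0")

```text
time_s: 10.03
position: [0.4596, 0.2113, 0.1981]
tool_rot: [[-1.0, -0.025, 0.0], [-0.025, 1.0, 0.0], [-0.0, 0.0, -1.0]]
ft_force: [0.3, -0.1, -1.2]
grip_width: 0.0856
gripper_force: 0.0
```

```bash
python3 - <<'E'
from h import *
c,s=np.cos(np.radians(9.1)),np.sin(np.radians(9.1))
R=np.column_stack([[-c,-s,0],[-s,c,0],[0,0,-1]])
to((.4572,.3464,.06),R)
im=imaging.get_image('scene');W=cloud(im);save(im,'s3.png');z=W[...,2]
m=(np.hypot(W[...,0]-.462,W[...,1]+.363)<.05)&(z>.03)&(z<.05)
p=W[m][:,:2].astype(np.float32);print('sheave',len(p),cv2.minEnclosingCircle(p),np.percentile(W[m][:,2],[5,50,95]))
E
```

```text
t 10.03 pos [0.4596 0.2113 0.1981] q [ 11.3  19.   84.5  -0.   76.4 -80.2] w 0.08557253714782523 gf 0.0 ft [ 0.3 -0.1 -1.2]
shift cm [-0.09 13.51 13.82]
turn [ 0.    0.02 -7.68]
sheave 289 ((0.46223756670951843, -0.3636188507080078), 0.03195401281118393) [0.03294789 0.0369383  0.04086965]
```

Emit:
jog_arm(plan="0 0 0 0 3.5 0 0;0 0 0 0 3.5 1 0;0 0 0 0 3.5 2 0;0 0 0 -0.1 3 2.5 0;0 0 -4 0 0 3 0;0 0 -3.7 0 0 2.5 0;0 0 0 0 0 1.8 0;0 0 0 0 0 0 0;0 0 0 0 0 0 0")

```text
time_s: 10.83
position: [0.4584, 0.3459, 0.0699]
tool_rot: [[-0.989, -0.149, -0.001], [-0.149, 0.989, -0.0], [0.001, -0.0, -1.0]]
ft_force: [0.6, -0.3, 0.9]
grip_width: 0.0855
gripper_force: 0.0
```

```bash
python3 - <<'E'
from h import *
c,s=np.cos(np.radians(9.1)),np.sin(np.radians(9.1))
R=np.column_stack([[-c,-s,0],[-s,c,0],[0,0,-1]])
to((.4572,.3464,.012),R)
E
```

```text
t 10.83 pos [0.4584 0.3459 0.0699] q [ 25.2  33.5  83.5  -0.   63.1 -73.4] w 0.0855018591829505 gf 0.0 ft [ 0.6 -0.3  0.9]
shift cm [0.1  0.07 5.79]
turn [-0.01 -0.05 -0.5 ]
```

Emit:
jog_arm(plan="0 0 -0.5 0.1 0.1 2 0;0 0 0 0 0 2 0;0 0 0 0 0 1.2 0;0 0 0 0 0 0.6 0;0 0 0 0 0 0 0;0 0 0 0 0 0 120;0 0 0 0 0 0 255;0 0 0 0 0 0 255;0 0 0 0 0 0 255;0 0 0 0 0 0 255", grip_force=60)

```text
time_s: 11.67
position: [0.4577, 0.3471, 0.0129]
tool_rot: [[-0.987, -0.16, 0.002], [-0.16, 0.987, 0.001], [-0.002, 0.0, -1.0]]
ft_force: [-1.5, 0.3, 5.3]
grip_width: 0.0391
gripper_force: 61.5
```

Emit:
jog_arm(plan="0 0 0 0 0 0 255;0 0 0 0 0 0 255;0 0 0 0 0 0 255")

```text
time_s: 11.92
position: [0.4577, 0.3471, 0.0129]
tool_rot: [[-0.987, -0.16, 0.002], [-0.16, 0.987, 0.001], [-0.002, 0.001, -1.0]]
ft_force: [-1.1, 0.2, 5.4]
grip_width: 0.0389
gripper_force: 61.5
```

Emit:
jog_arm(plan="0 0 0 0 0 -0.4 255;0 0 0 0 0 -1 255;0 0 0 0 0 -2 255;0 0 0 0 0 -3 255;0 0 0 0 0 -3.5 255;0 0 0 0 0 -3.5 255;0 0 0 0 0 -3 255;0 0 0 0 0 -2 255;0 0 0 0 0 -0.6 255;0 0 0 0 0 0 255")

```text
time_s: 12.75
position: [0.4574, 0.3469, 0.2033]
tool_rot: [[-0.987, -0.16, 0.002], [-0.16, 0.987, 0.001], [-0.003, 0.001, -1.0]]
ft_force: [0.2, -0.4, -4.0]
grip_width: 0.039
gripper_force: 61.2
```

```bash
python3 -c "
from h import *
to((.4572,.3464,.2))"
```

```text
t 12.75 pos [0.4574 0.3469 0.2033] q [ 25.4  25.3  73.3  -0.   81.2 -73.9] w 0.03895586519015047 gf 61.17103815078735 ft [ 0.2 -0.4 -4. ]
shift cm [ 0.03 -0.05  0.33]
```

Emit:
jog_arm(plan="0 3 0 0 0 0 255;0 5 0 0 0 0 255;0 4 0 0 0 0 255;0 2 0 0 0 0 255;0 0 0 0 0 0 255;0 0 0 0 0 0 255")

```text
time_s: 13.25
position: [0.457, 0.3465, 0.1998]
tool_rot: [[-0.957, -0.16, -0.241], [-0.155, 0.987, -0.04], [0.244, -0.001, -0.97]]
ft_force: [0.4, 0.1, -4.1]
grip_width: 0.0387
gripper_force: 61.2
```

```bash
python3 - <<'E'
from h import *
to((.4572,.3464,.2))
o=env.observe();print(np.round(o['tool_rot'],4).tolist())
from scipy.optimize import least_squares
from scipy.spatial.transform import Rotation as Q
D=[([50.69,21.807,74.336,0,83.858,-12.336],[.249,.49,.231]),([-9.8,29.2,83.1,0,67.6,-72.9],[.5595,.0226,.113]),([-10.2,31.3,84.9,0,63.7,-73.2],[.5608,.0184,.0837]),([-49.4,37.4,83.4,0,59.1,-112.4],[.4636,-.36,.031]),([-49.7,28.7,74.8,0,76.6,-112.7],[.4616,-.362,.1619]),([11.3,19,84.5,0,76.4,-80.2],[.4596,.2113,.1981]),([25.2,33.5,83.5,0,63.1,-73.4],[.4584,.3459,.0699]),(o['q'],o['position'])]
ry=lambda a:Q.from_euler('y',a,degrees=True)
rz=lambda a:Q.from_euler('z',a,degrees=True)
def fk(x,q):
    a1,h,L2,e,L3,L,d=x
    R1=rz(q[0]);R2=R1*ry(q[1]);R3=R2*ry(q[2])
    R4=R3*rz(q[3]);R5=R4*ry(q[4]);R6=R5*rz(q[5])
    p=R1.apply([a1,d,h])+R2.apply([0,0,L2])+R3.apply([e,0,L3])+R6.apply([0,0,L])
    return p,R6
f=lambda x:np.concatenate([fk(x,q)[0]-p for q,p in D]+[.01*(x-x0)])
x0=np.array([0,.2,.4,0,.4,.25,.118])
r=least_squares(f,x0);x=r.x;print(np.round(x,4),np.abs(r.fun[:-7]).max())
Rm=fk(x,o['q'])[1].as_matrix();print((Rm.T@o['tool_rot']).round(3))
np.save('arm.npy',x);np.save('off.npy',Rm.T@o['tool_rot'])
E
```

```text
t 13.25 pos [0.457  0.3465 0.1998] q [ 23.8  31.5  64.4   3.5  97.8 -75.4] w 0.03869010759892599 gf 61.208943128585815 ft [ 0.4  0.1 -4.1]
shift cm [-0.01 -0.02 -0.02]
[[-0.9573, -0.16, -0.2408], [-0.1549, 0.9871, -0.0399], [0.2441, -0.0009, -0.9698]]
[2.000e-04 1.279e-01 5.359e-01 1.018e-01 3.507e-01 2.555e-01 1.176e-01] 0.0005212732766273626
[[ 0. -1. -0.]
 [ 1.  0.  0.]
 [ 0. -0.  1.]]
```

```bash
cat > ik.py <<'E'
from h import *
from scipy.optimize import least_squares
from scipy.spatial.transform import Rotation as Q
x=np.load('arm.npy');O=np.load('off.npy')
ry=lambda a:Q.from_euler('y',a,degrees=True)
rz=lambda a:Q.from_euler('z',a,degrees=True)
def fk(q):
    a1,h,L2,e,L3,L,d=x
    R1=rz(q[0]);R2=R1*ry(q[1]);R3=R2*ry(q[2]);R5=R3*rz(q[3])*ry(q[4]);R6=R5*rz(q[5])
    return R1.apply([a1,d,h])+R2.apply([0,0,L2])+R3.apply([e,0,L3])+R6.apply([0,0,L]),R6.as_matrix()@O
def ik(p,R,q0):
    def f(q):
        P,M=fk(q);return np.r_[(P-p)*5,Q.from_matrix(M.T@R).as_rotvec()]
    r=least_squares(f,q0,x_scale=10.);return r.x,np.abs(r.fun).max()
lo=np.array([-178.18,-50.72,12.68,-81.47,9.98,-165.26]);hi=np.array([178.18,133.34,142.11,261.47,163.14,165.26])
def pose(yaw,tilt,spout):
    # pan yaw (its +x heading), open end down by tilt; TCP at pan (0,0,.009)
    Rp=(rz(yaw)*ry(-tilt)).as_matrix()
    R=Rp@np.diag([-1,1,-1.]);return np.array(spout)-Rp@np.array([-.06,0,.009]),R
E
python3 - <<'E'
from ik import *
np.set_printoptions(precision=1,suppress=True)
q0=np.array(env.observe()['q'])
tin=np.array([.5605,.0197])
for yaw in list(range(0,181,15))+[-15,-30,-45,-60,-75,-90,-105,-120,-150]:
    h=np.array([np.cos(np.radians(yaw)),np.sin(np.radians(yaw))])
    sp=np.r_[tin+.013*h,.086+.016]
    q=q0.copy()
    # rotate yaw gradually level, high
    cur=9.2
    for k in np.linspace(0,1,8):
        q,e=ik(np.array([.457,.3465,.2])*(1-k)+k*(pose(yaw,0,sp)[0]+[0,0,.1]),pose(cur+(yaw-cur)*k,0,sp)[1],q)
    ql=q;ok=((q>lo+1)&(q<hi-1)).all() and e<.01; first=None;m=9e9;
    for t in range(0,56,5):
        P,R=pose(yaw,t,sp+[0,0,max(0,.03*(1-t/30))]);q,e=ik(P,R,q)
        mm=np.minimum(q-lo,hi-q).min(); m=min(m,mm)
        if (e>.01 or mm<1) and first is None: first=t
    print(yaw,ok,'fail tilt',first,'margin',round(m,1),'level',ql,'tilt55',q,round(e,3))
E
```

```text
0 True fail tilt 50 margin -65.9 level [ -8.9  31.9  63.5  -0.   84.6 -98.9] tilt55 [ -14.    24.3  112.   131.9   15.5 -231.1] 0.0
15 True fail tilt 45 margin -48.0 level [  -7.2   31.7   63.8   -0.    84.5 -112.2] tilt55 [ -19.4   24.6  111.2  100.5   28.1 -213.3] 0.0
30 True fail tilt 40 margin -44.3 level [  -5.7   31.1   64.9    0.    84.  -125.7] tilt55 [ -23.5   25.9  108.4   83.8   41.5 -209.6] 0.0
45 True fail tilt 30 margin -44.6 level [  -4.4   30.1   66.8   -0.    83.1 -139.4] tilt55 [ -26.    27.9  103.8   72.    54.5 -209.9] 0.0
60 True fail tilt 15 margin -46.6 level [  -3.3   28.7   69.2   -0.    82.1 -153.3] tilt55 [ -27.    30.4   98.1   62.7   67.  -211.8] 0.0
75 False fail tilt 0 margin -49.7 level [  -2.7   27.1   72.     0.    80.8 -167.7] tilt55 [ -26.6   33.2   91.6   54.8   78.9 -215. ] 0.0
90 False fail tilt 0 margin -54.0 level [  -2.6   25.3   75.1   -0.    79.5 -182.6] tilt55 [ -25.3   36.2   84.9   47.8   90.2 -219.2] 0.0
105 False fail tilt 0 margin -59.4 level [  -2.9   23.5   78.2    0.    78.3 -197.9] tilt55 [ -23.2   39.1   78.2   40.9  100.8 -224.7
[... 1178 characters left out ...]
.5] tilt55 [  4.2  31.1  96.4 -72.1  50.8  22.8] 0.0
-75 True fail tilt None margin 17.9 level [-16.7  26.7  72.9   0.   80.5 -31.7] tilt55 [  5.6  34.   89.8 -63.6  64.5  24.7] 0.0
-90 True fail tilt None margin 24.9 level [-17.5  24.8  76.   -0.   79.2 -17.5] tilt55 [  5.7  37.   83.1 -56.6  77.5  28.1] 0.0
-105 True fail tilt None margin 31.1 level [-17.8  23.   79.1  -0.   78.   -2.8] tilt55 [  4.8  39.8  76.5 -50.4  89.7  32.5] 0.0
-120 True fail tilt None margin 37.2 level [-17.7  21.2  81.9   0.   76.8  12.3] tilt55 [  3.2  42.5  70.5 -44.3 100.9  38.3] 0.0
-150 True fail tilt None margin 44.0 level [-15.6  18.5  86.2   0.   75.3  44.4] tilt55 [ -1.7  46.5  61.4 -29.5 119.2  55.1] 0.0
```

Emit:
jog_arm(plan="0 0 0 0 -1.5 0 255;0 0 0 0.1 -3 0 255;0 0 0 0.1 -4 0 255;0 0 0 0.1 -4 0 255;0 0 0 0.1 -4 0 255;0 0 0 0.1 -4 0 255;0 0 0 0.1 -4 0.1 255;0 0 0 0.1 -4 0.1 255;0 0 0 0.1 -4 0.1 255;0 0 0 0.1 -4 0 255")

```text
time_s: 14.08
position: [0.5054, -0.0172, 0.201]
tool_rot: [[-0.958, -0.161, -0.238], [-0.156, 0.987, -0.039], [0.242, -0.0, -0.97]]
ft_force: [1.1, 0.6, -3.7]
grip_width: 0.0388
gripper_force: 61.3
```

Emit:
jog_arm(plan="-1 0 4 0 -1.6 0 255;-1.5 0 6 0 0 0 255;-1.5 0 6 0 0 0 255;-1.5 0 6 0 0 0 255;-1.5 0 6 0 0 0 255;-1.5 0 6 0 0 0 255;-1.5 0 6 0 0 0 255;-1.5 0 6 0 0 0 255;-1.5 0 6 0 0 0 255;-1.5 0 6 0 0 0 255")

```text
time_s: 14.92
position: [0.5082, -0.0311, 0.2009]
tool_rot: [[-0.612, 0.776, -0.152], [0.753, 0.631, 0.188], [0.242, 0.0, -0.97]]
ft_force: [-0.3, -0.6, -3.4]
grip_width: 0.0389
gripper_force: 61.4
```

Emit:
jog_arm(plan="-1.5 0 6 0 0 0 255;-1.5 0 6 0 0 0 255;-1.5 0 6 0 0 0 255;-1.5 0 6 0 0 0 255;-1.5 0 6 0 0 0 255;-1.5 0 6 0 0 0 255;-1.5 0 6 0 0 0 255;-1.5 0 6 0 0 0 255;-1.5 0 6 0 0 0 255;-1.5 0 6 0 0 0 255")

```text
time_s: 15.75
position: [0.5079, -0.031, 0.2009]
tool_rot: [[0.375, 0.922, 0.094], [0.895, -0.386, 0.223], [0.242, 0.001, -0.97]]
ft_force: [0.4, -0.2, -3.6]
grip_width: 0.0388
gripper_force: 61.4
```

```bash
python3 - <<'E'
from ik import *
o=env.observe();R=np.array(o['tool_rot'])
Rp=R@np.diag([-1,1,-1.]);print('yaw',np.degrees(np.arctan2(Rp[1,0],Rp[0,0])),'tiltup',np.degrees(np.arcsin(-Rp[2,0])),'roll z of y',Rp[2,1])
h=np.array([np.cos(np.radians(-135))]*2)
sp=np.r_[np.array([.5605,.0197])+.013*h,.086+.03]
to(*pose(-135,0,sp))
im=imaging.get_image('top');save(im,'t4.png');cv2.imwrite('pics/t4c.png',cv2.resize(im['pixels'][100:270,100:400,::-1],None,fx=2.5,fy=2.5))
E
```

```text
yaw -112.71209913130885 tiltup 14.007702944273019 roll z of y 0.001034520787898701
t 15.75 pos [ 0.5079 -0.031   0.2009] q [-24.2  17.9  87.1  14.5  75.7  -5.1] w 0.03882685463417377 gf 61.40464782714844 ft [ 0.4 -0.2 -3.6]
shift cm [-2.32  0.11  9.1 ]
turn [ -2.66 -13.84  22.17]
```

View pics/t4c.png

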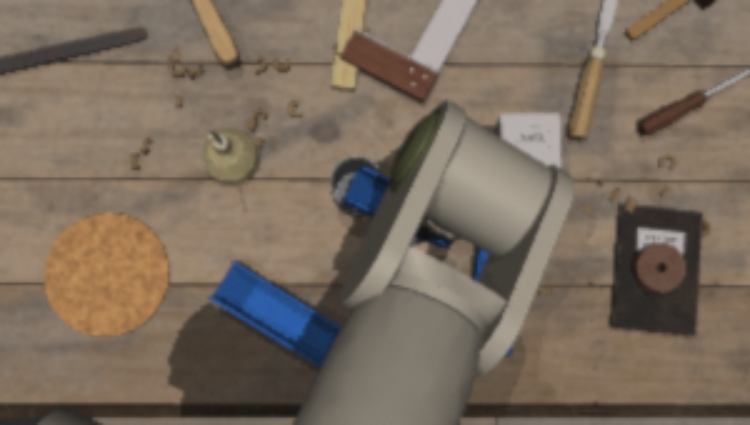

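Emit:
jog_arm(plan="-1.4 0 5.5 0 0 0 255;-1.4 0 5.5 0 0 0 255;-1.4 0 5.5 0 0 0 255;-1.4 0 5.5 0 0 0 255;0 -3.5 0 0 0 0 255;0 -3.5 0 0 0 0 255;0 -3.5 0 0 0 0 255;0 -3.5 0 0 0 1.5 255;0 0 0 0 0 1.5 255;0 0 0 0 0 0 255")

```text
time_s: 16.63
position: [0.5081, -0.0294, 0.1686]
tool_rot: [[0.706, 0.708, -0.003], [0.708, -0.706, 0.001], [-0.001, -0.002, -1.0]]
ft_force: [-1.6, 0.5, -3.8]
grip_width: 0.039
gripper_force: 61.5
```

```bash
cat > st.py <<'E'
from ik import *
import sys
t,dz,off=map(float,sys.argv[1:4])
o=env.observe();R=np.array(o['tool_rot']);Rp=R@np.diag([-1,1,-1.])
y=np.degrees(np.arctan2(Rp[1,0],Rp[0,0]));print('yaw',y,'tilt',np.degrees(np.arcsin(Rp[2,0])),'roll',np.degrees(np.arcsin(Rp[2,1])))
s=np.array(o['position'])+Rp@[-.06,0,.009];print('spout',s,'rel tin along +h, lateral, up mm',1000*np.r_[rz(-y).apply(s-[.5605,.0197,.086])])
h=np.array([np.cos(np.radians(y)),np.sin(np.radians(y))])
to(*pose(y,t,np.r_[np.array([.5605,.0197])+off/1000*h,.086+dz/1000]))
E
python3 st.py 0 30 13
python3 - <<'E'
from h import *
W=cloud(imaging.get_image('top'));im=imaging.get_image('top')['pixels']
hsv=cv2.cvtColor(im,cv2.COLOR_RGB2HSV);m=(np.hypot(W[...,0]-.455,W[...,1]-.34)<.11)&(hsv[...,0]<25)&(hsv[...,1]>125)
m=cv2.morphologyEx(m.astype(np.uint8),cv2.MORPH_OPEN,np.ones((3,3)))>0
p=W[m];print(len(p),p[:,:2].mean(0),cv2.minEnclosingCircle(p[:,:2].astype(np.float32)),np.median(p[:,2]))
E
```

```text
yaw -134.90861803402302 tilt 0.07525216974485945 roll -0.13234717003906216
spout [0.55047432 0.01307776 0.17750574] rel tin along +h, lateral, up mm [11.76800766 -2.42536942 91.50573556]
t 16.63 pos [ 0.5081 -0.0294  0.1686] q [-16.7  21.1  86.7  -0.   72.4  28.3] w 0.03899904420365199 gf 61.488178968429565 ft [-1.6  0.5 -3.8]
shift cm [-0.11  0.26  6.16]
turn [-0.13  0.08 -0.  ]
1825 [0.45342197 0.33924723] ((0.4543902575969696, 0.33933234214782715), 0.07873384654521942) 0.004005029756515288
```

Emit:
jog_arm(plan="0 0 0 -0.1 0.25 1.5 255;0 0 0 0 0 2.5 255;0 0 0 0 0 1.5 255;0 0 0 0 0 0.6 255;0 -3 0 -0.03 0 -0.32 255;0 -5 0 -0.06 0 -0.53 255;0 -5 0 -0.06 0 -0.53 255;0 -5 0 -0.06 0 -0.53 255;0 -4 0 -0.04 0 -0.42 255;0 0 0 0 0 0 255")

```text
time_s: 17.57
position: [0.5131, -0.0311, 0.1345]
tool_rot: [[0.657, 0.707, -0.261], [0.655, -0.707, -0.267], [-0.373, 0.004, -0.928]]
ft_force: [-0.1, -0.3, -4.2]
grip_width: 0.0388
gripper_force: 61.6
```

```bash
python3 st.py 28 18 13
```

```text
yaw -135.09031815041595 tilt 21.916340042258742 roll 0.23241493016745093
spout [0.55484775 0.01058165 0.12045333] rel tin along +h, lateral, up mm [10.44052123  2.46736309 34.45333473]
t 17.57 pos [ 0.5131 -0.0311  0.1345] q [ -8.   30.9  79.3 -17.6  83.6  41.2] w 0.03875584820130885 gf 61.584566831588745 ft [-0.1 -0.3 -4.2]
shift cm [ 0.32 -0.25  0.98]
turn [ 0.25 -6.08 -0.01]
```

Emit:
jog_arm(plan="0 -2 0 0.1 -0.1 0.3 255;0 -2 0 0.1 -0.1 0.3 255;0 -2 0 0.1 0 0.3 255;0 0 0 0 0 0 255;0 0 0 0 0 0 255;0 0 0 0 0 0 255")

```text
time_s: 18.07
position: [0.5095, -0.0313, 0.1238]
tool_rot: [[0.627, 0.706, -0.33], [0.623, -0.709, -0.331], [-0.468, 0.002, -0.884]]
ft_force: [-0.8, 0.0, -2.8]
grip_width: 0.0392
gripper_force: 61.6
```

```bash
python3 st.py 28 17 13
python3 - <<'E'
from h import *
im=imaging.get_image('scene');cv2.imwrite('pics/s5c.png',cv2.resize(im['pixels'][140:240,200:330,::-1],None,fx=6,fy=6))
E
```

```text
yaw -135.17396663269517 tilt 27.890660681504013 roll 0.10537177142583358
spout [0.55010078 0.00907371 0.1037352 ] rel tin along +h, lateral, up mm [14.86672227  0.20570727 17.73519707]
t 18.07 pos [ 0.5095 -0.0313  0.1238] q [ -6.2  33.7  78.1 -21.4  86.8  43.7] w 0.03917853964229624 gf 61.63432002067566 ft [-0.8  0.  -2.8]
shift cm [ 0.2  -0.02 -0.03]
turn [ 0.12 -0.11 -0.  ]
```

View pics/s5c.png

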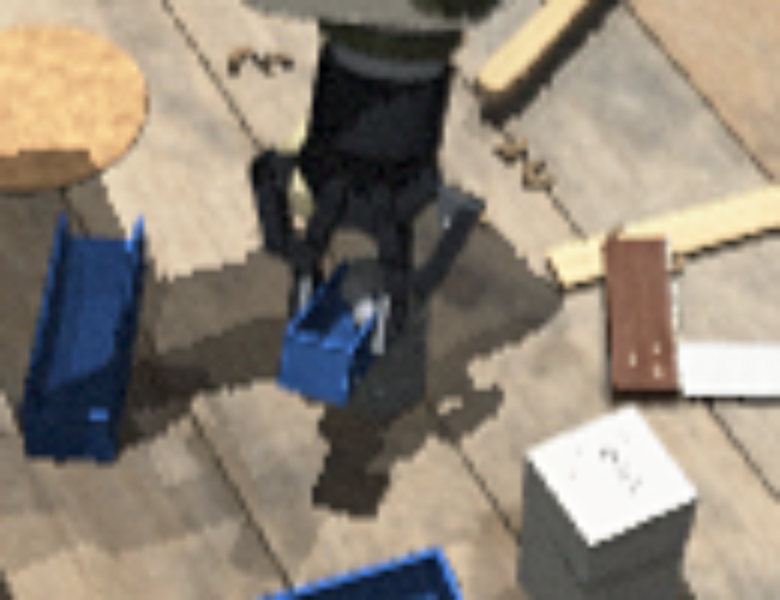

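Emit:
jog_arm(plan="0 -1 0 0.08 0 -0.1 255;0 -1 0 -0.01 0 -0.1 255;0 -1 0 -0.01 0 -0.1 255;0 -1 0 -0.01 0 -0.1 255;0 -1 0 -0.01 0 -0.1 255;0 -1 0 -0.02 0 -0.1 255;0 -1 0 -0.02 0 -0.1 255;0 -1 0 -0.02 0 -0.1 255;0 -1 0 -0.02 0 -0.1 255;0 -1 0 -0.02 0 -0.1 255")

```text
time_s: 18.95
position: [0.5131, -0.0276, 0.1328]
tool_rot: [[0.559, 0.706, -0.435], [0.555, -0.708, -0.436], [-0.616, 0.002, -0.788]]
ft_force: [0.9, 1.3, -2.5]
grip_width: 0.039
gripper_force: 61.7
```

```bash
python3 st.py 48 16 13; python3 -c "
from h import *
for c in('top','scene'):
    im=imaging.get_image(c);save(im,c+'6.png')
    for q in('ball_1_center','pan'):print(c,q,[(round(r['confidence'],2),np.round(r['at'])) for r in models.tip_of(c,q)[:4]])"
```

```text
yaw -135.19980579103807 tilt 38.00976385479509 roll 0.11822008229040068
spout [0.55053103 0.00960956 0.10297256] rel tin along +h, lateral, up mm [14.1837559   0.13535884 16.97255719]
t 18.95 pos [ 0.5131 -0.0276  0.1328] q [ -3.   37.6  73.  -27.4  96.2  45.7] w 0.03900439125369709 gf 61.72962427139282 ft [ 0.9  1.3 -2.5]
shift cm [ 0.09 -0.01 -1.05]
turn [ 0.15 -9.99 -0.01]
top ball_1_center []
top pan [(0.9, array([300., 216.])), (0.87, array([260., 183.])), (0.73, array([362., 206.])), (0.69, array([240., 180.]))]
scene ball_1_center [(0.51, array([250., 169.]))]
scene pan [(0.88, array([252., 250.])), (0.82, array([215., 200.])), (0.71, array([256., 196.]))]
```

Emit:
jog_arm(plan="0 -0.6 0 -0.01 0 -0.06 255;0 -0.6 0 -0.01 0 -0.06 255;0 -0.6 0 -0.01 0 -0.06 255;0 -0.6 0 -0.01 0 -0.06 255;0 -0.6 0 -0.01 0 -0.06 255;0 -0.6 0 -0.01 0 -0.06 255;0 -0.6 0 -0.01 0 -0.06 255;0 -0.6 0 -0.01 0 -0.06 255;0 -0.6 0 -0.01 0 -0.06 255;0 -0.6 0 -0.01 0 -0.06 255")

```text
time_s: 20.08
position: [0.5153, -0.0254, 0.1379]
tool_rot: [[0.511, 0.706, -0.491], [0.507, -0.708, -0.491], [-0.694, 0.002, -0.72]]
ft_force: [0.6, 0.8, -2.4]
grip_width: 0.0389
gripper_force: 61.8
```

Emit:
jog_arm(plan="0 -0.6 0 -0.01 0 -0.06 255;0 -0.6 0 -0.01 0 -0.06 255;0 -0.6 0 -0.01 0 -0.06 255;0 -0.6 0 -0.01 0 -0.06 255;0 -0.6 0 -0.01 0 -0.06 255;0 -0.6 0 -0.01 0 -0.06 255;0 -0.6 0 -0.01 0 -0.06 255;0 -0.6 0 -0.01 0 -0.06 255;0 -0.6 0 -0.01 0 -0.06 255;0 -0.6 0 -0.01 0 -0.06 255")

```text
time_s: 20.92
position: [0.5179, -0.0228, 0.1428]
tool_rot: [[0.457, 0.706, -0.542], [0.453, -0.708, -0.541], [-0.766, 0.002, -0.643]]
ft_force: [1.1, 0.2, -2.6]
grip_width: 0.0389
gripper_force: 61.8
```

Emit:
jog_arm(plan="0 0 0 0 0 0 255;0 0 0 0 0 0 255;0 0 0 0 0 0 255;0 0 0 0 0 0 255;0 0 0 0 0 0 255;0 0 0 0 0 0 255;0 0 0 0 0 0 255;0 0 0 0 0 0 255;0 0 0 0 0 0 255;0 0 0 0 0 0 255")

```text
time_s: 21.75
position: [0.5178, -0.0228, 0.1428]
tool_rot: [[0.457, 0.706, -0.541], [0.453, -0.708, -0.541], [-0.765, 0.002, -0.644]]
ft_force: [0.4, 0.5, -2.4]
grip_width: 0.0391
gripper_force: 61.8
```

```bash
python3 st.py 52 16 13; python3 -c "
from h import *
ims=[]
for c,s in(('top',(slice(130,250),slice(200,330))),('scene',(slice(140,260),slice(200,330)))):
    im=imaging.get_image(c);ims.append(cv2.resize(im['pixels'][s][:,:,::-1],None,fx=3,fy=4))
    for q in('ball_1_center',):print(c,q,[(round(r['confidence'],2),np.round(r['at'])) for r in models.tip_of(c,q)[:4]])
cv2.imwrite('pics/b7.png',np.hstack(ims))"
```

```text
yaw -135.2442285668718 tilt 49.913006934561395 roll 0.11608050961610236
spout [0.55013149 0.00922317 0.10265843] rel tin along +h, lateral, up mm [14.73942235  0.13942792 16.65842924]
t 21.75 pos [ 0.5178 -0.0228  0.1428] q [-1.000e-01  4.250e+01  6.760e+01 -3.440e+01  1.066e+02  4.620e+01] w 0.03913622126588871 gf 61.787556409835815 ft [ 0.4  0.5 -2.4]
shift cm [ 0.13 -0.02 -0.31]
turn [ 0.18 -2.09 -0.  ]
top ball_1_center []
scene ball_1_center []
```

View pics/b7.png

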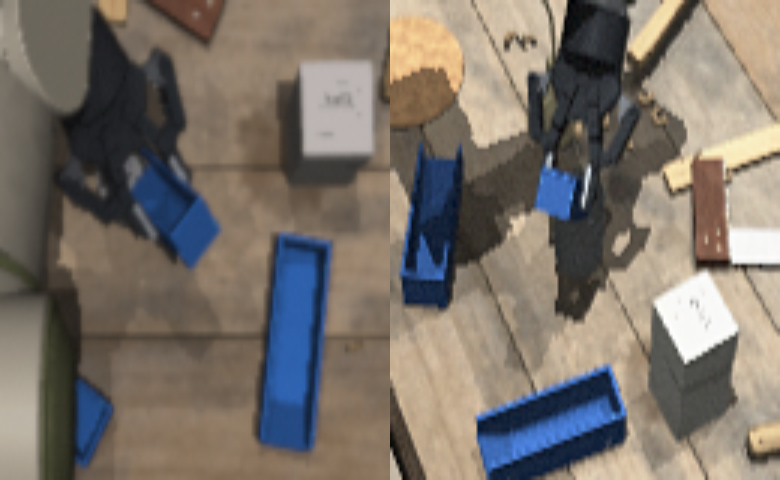

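Emit:
jog_arm(plan="0 3 0 0 0 0 255;0 5 0 0 0 0 255;0 6 0 0 0 0 255;0 6 0 0 0 0 255;0 6 0 0 0 0 255;0 6 0 0 0 0 255;0 6 0 0 0 0 255;0 6 0 0 0 -1 255;0 6 0 0 0 -2 255;0 0 0 0 0 -2 255")

```text
time_s: 22.78
position: [0.5191, -0.0208, 0.1932]
tool_rot: [[0.71, 0.704, 0.004], [0.704, -0.71, 0.003], [0.005, 0.001, -1.0]]
ft_force: [1.1, 0.1, -2.0]
grip_width: 0.0391
gripper_force: 61.7
```

```bash
python3 st.py 0 80 13; python3 -c "
from ik import *
c,s=np.cos(np.radians(9.2)),np.sin(np.radians(9.2))
to((.4543,.3394,.2),np.column_stack([[-c,-s,0],[-s,c,0],[0,0,-1]]))"
```

```text
yaw -135.21062958132595 tilt -0.2878201098550863 roll 0.04136629417985168
spout [0.56165963 0.0214355  0.20247507] rel tin along +h, lateral, up mm [ -2.0456555   -0.41472501 116.47506923]
t 22.78 pos [ 0.5191 -0.0208  0.1932] q [-15.5  20.5  83.1   0.2  76.2  29.7] w 0.03912221318774158 gf 61.708399057388306 ft [ 1.1  0.1 -2. ]
shift cm [-1.53  0.04  3.61]
turn [ 0.04 -0.29 -0.  ]
t 22.78 pos [ 0.5191 -0.0208  0.1932] q [-15.5  20.5  83.1   0.2  76.2  29.7] w 0.03912221318774158 gf 61.708399057388306 ft [ 1.1  0.1 -2. ]
shift cm [ 20.78 -30.13  -0.6 ]
turn [ 3.8000e-01 -6.0000e-02 -1.4441e+02]
```

Emit:
jog_arm(plan="0 0 0 1.1 -1.6 0 255;0 0 0 2.2 -3.2 0 255;0 0 0 2.2 -3.2 0 255;0 0 0 2.2 -3.2 0 255;0 0 0 2.2 -3.2 0 255;0 0 0 2.2 -3.2 0 255;0 0 0 2.2 -3.2 0 255;0 0 0 2.2 -3.2 0 255;0 0 0 2.2 -3.2 0 255;0 0 0 2.1 -2.9 0 255")

```text
time_s: 23.62
position: [0.4543, 0.342, 0.1922]
tool_rot: [[0.708, 0.706, 0.002], [0.706, -0.708, -0.001], [0.0, 0.002, -1.0]]
ft_force: [0.5, 0.5, -3.2]
grip_width: 0.0391
gripper_force: 61.7
```

Emit:
jog_arm(plan="0 0 -4 0 0 0 255;0 0 -7 0 0 0 255;0 0 -7 0 0 0 255;0 0 -7 0 0 0 255;0 0 -7 0 0 0 255;0 0 -7 0 0 0 255;0 0 -7 0 0 0 255;0 0 -7 0 0 0 255;0 0 -7 0 0 0 255;0 0 -7 0 0 0 255")

```text
time_s: 24.45
position: [0.4553, 0.3398, 0.192]
tool_rot: [[-0.379, 0.926, 0.002], [0.926, 0.379, -0.001], [-0.002, 0.001, -1.0]]
ft_force: [-0.2, 0.3, -1.6]
grip_width: 0.0393
gripper_force: 61.6
```

Emit:
jog_arm(plan="0 0 -7 0 0 0 255;0 0 -7 0 0 0 255;0 0 -7 0 0 0 255;0 0 -7 0 0 0 255;0 0 -7 0 0 0 255;0 0 -7 0 0 0 255;0 0 -7 0 0 0 255;0 0 -7 0 0 0 255;0 0 -7 0 0 0 255;0 0 -7 0 0 0 255")

```text
time_s: 25.28
position: [0.4552, 0.3398, 0.192]
tool_rot: [[-0.999, -0.039, 0.002], [-0.039, 0.999, -0.002], [-0.002, -0.002, -1.0]]
ft_force: [-0.1, 0.2, -2.8]
grip_width: 0.0389
gripper_force: 61.5
```

```bash
python3 -c "
from ik import *
c,s=np.cos(np.radians(9.2)),np.sin(np.radians(9.2))
to((.4543,.3394,.03),np.column_stack([[-c,-s,0],[-s,c,0],[0,0,-1]]))
im=imaging.get_image('top');save(im,'t8.png')
W=cloud(im);z=W[...,2];m=(np.hypot(W[...,0]-.5605,W[...,1]-.0197)<.045)&(z>.078)&(z<.095)
p=W[m][:,:2].astype(np.float32);print('tin',len(p),cv2.minEnclosingCircle(p))
m=(np.hypot(W[...,0]-.5605,W[...,1]-.0197)<.02);print('in tin z',np.percentile(z[m],[5,25,50,75,95]))
a=cv2.resize(im['pixels'][150:210,215:275,::-1],None,fx=6.5,fy=6.5)
s=imaging.get_image('scene');b=cv2.resize(s['pixels'][140:230,190:280,::-1],(390,390))
cv2.imwrite('pics/b8.png',np.hstack([a,b]))"
```

```text
t 25.28 pos [0.4552 0.3398 0.192 ] q [ 24.9  25.3  75.3  -0.1  79.3 -67.4] w 0.038881021386721164 gf 61.527360677719116 ft [-0.1  0.2 -2.8]
shift cm [ 1.20e-01 -1.00e-02  1.62e+01]
turn [-0.1   0.08 -6.95]
tin 72 ((0.5601561069488525, 0.02012653835117817), 0.03258415311574936)
in tin z [-0.0010817   0.00123521  0.00422007  0.01776322  0.02180351]
```

View pics/b8.png

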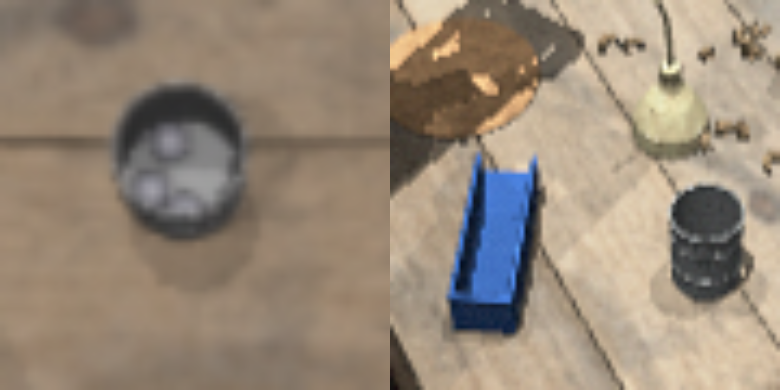

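Emit:
jog_arm(plan="0 0 -3.5 0.1 0 1.5 255;0 0 -3.4 0 0 3 255;0 0 0 0 0 3.5 255;0 0 0 0 0 3.5 255;0 0 0 0 0 2.5 255;0 0 0 0 0 1.5 255;0 0 0 0 0 0.7 255;0 0 0 0 0 0 255;0 0 0 0 0 0 255;0 0 0 0 0 0 255")

```text
time_s: 26.22
position: [0.4557, 0.3404, 0.0315]
tool_rot: [[-0.988, -0.152, 0.005], [-0.152, 0.988, 0.001], [-0.005, -0.0, -1.0]]
ft_force: [0.1, 0.3, -2.0]
grip_width: 0.0391
gripper_force: 61.7
```

```bash
python3 -c "
from ik import *
c,s=np.cos(np.radians(9.2)),np.sin(np.radians(9.2))
to((.4547,.3399,.0135),np.column_stack([[-c,-s,0],[-s,c,0],[0,0,-1]]))"
```

```text
t 26.22 pos [0.4557 0.3404 0.0315] q [ 24.9  36.   86.6  -0.1  57.1 -73.8] w 0.03909469883329577 gf 61.67828679084778 ft [ 0.1  0.3 -2. ]
shift cm [ 0.11 -0.03  1.8 ]
turn [-0.01  0.27 -0.46]
```

Emit:
jog_arm(plan="0 0.2 -0.3 0.1 0 0.6 255;0 0 0 0 0 0.5 255;0 0 0 0 0 0.3 255;0 0 0 0 0 0.2 255;0 0 0 0 0 0.1 255;0 0 0 0 0 0 255;0 0 0 0 0 0 255")

```text
time_s: 26.8
position: [0.4541, 0.3399, 0.0132]
tool_rot: [[-0.987, -0.158, -0.001], [-0.158, 0.987, -0.001], [0.001, -0.001, -1.0]]
ft_force: [-0.4, 0.1, -3.3]
grip_width: 0.0387
gripper_force: 61.7
```

Emit:
jog_arm(plan="0 0 0 0 0 0.1 255;0 0 0 0 0 0.05 255;0 0 0 0 0 0 255;0 0 0 0 0 0 255")

```text
time_s: 27.13
position: [0.4542, 0.34, 0.0129]
tool_rot: [[-0.987, -0.158, 0.0], [-0.158, 0.987, -0.0], [-0.0, -0.001, -1.0]]
ft_force: [-2.8, -1.9, 10.4]
grip_width: 0.0389
gripper_force: 63.3
```

Contact at 10 N; release and back off.

Emit:
jog_arm(plan="0 0 0 0 0 -0.05 200;0 0 0 0 0 0 100;0 0 0 0 0 0 0;0 0 0 0 0 0 0;0 0 0 0 0 0 0;0 0 0 0 0 0 0;0 0 0 0 0 -1 0;0 0 0 0 0 -2 0;0 0 0 0 0 -3.5 0;0 0 0 0 0 -4 0")

```text
time_s: 27.97
position: [0.4532, 0.3395, 0.1177]
tool_rot: [[-0.987, -0.158, -0.004], [-0.158, 0.987, -0.002], [0.004, -0.002, -1.0]]
ft_force: [-0.1, 1.3, 0.7]
grip_width: 0.0853
gripper_force: 0.0
```

Emit:
jog_arm(plan="0 0 0 0 0 -4 0;0 0 0 2 0 -3 0;0 0 0 3.5 0 0 0;0 0 0 3.5 0 0 0;0 0 0 3.5 0 0 0;0 0 0 0 0 0 0;0 0 0 0 0 0 0;0 0 0 0 0 0 0")

```text
time_s: 28.63
position: [0.3313, 0.3206, 0.1881]
tool_rot: [[-0.987, -0.158, 0.001], [-0.158, 0.987, -0.0], [-0.001, -0.0, -1.0]]
ft_force: [0.1, -0.3, 0.1]
grip_width: 0.0856
gripper_force: 0.0
```

```bash
python3 - <<'E'
from h import *
im=imaging.get_image('top');W=cloud(im);z=W[...,2]
hsv=cv2.cvtColor(im['pixels'],cv2.COLOR_RGB2HSV)
m=(np.hypot(W[...,0]-.4543,W[...,1]-.3394)<.09)&(hsv[...,0]>95)&(hsv[...,1]>90)&(z>.031)&(z<.045)
p=W[m][:,:2].astype(np.float32);print(len(p),cv2.minAreaRect(p),np.percentile(W[m][:,2],[5,50,95]))
s=imaging.get_image('scene')
cv2.imwrite('pics/b9.png',np.hstack([cv2.resize(im['pixels'][130:260,90:220,::-1],(390,390)),cv2.resize(s['pixels'][100:320,150:370,::-1],(390,390))]))
to((0,0,0))
E
```

```text
110 ((0.4539743959903717, 0.33932098746299744), (0.11740974336862564, 0.040697529911994934), 9.397170066833496) [0.03191775 0.03769976 0.04290567]
t 28.73 pos [0.3318 0.3205 0.1875] q [ 29.3  15.4  92.   -0.   72.7 -69.8] w 0.08519843238957825 gf 0.0 ft [-0.5  0.7 -0.5]
shift cm [ 37.8  -26.41  18.78]
```

View pics/b9.png

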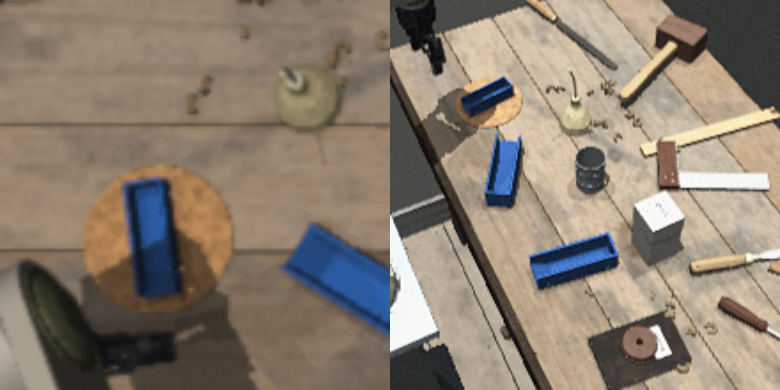

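The empty pan sits in the middle of the mat (left half, 152,238), within 1 mm. The sheave is on the notebook (right half, 640,342), and the tin, box and oil can are standing where they were.

```bash
python3 -c "
from rig import job
print(job.close_job())"
```

```text
the job is handed in; nothing more can be done
None
```

The job is done and handed in at about 29 s: the sheave lies flat on the notebook, all three balls are in the tin, the empty pan is back in the middle of its mat, and the tin, card box and oil can are still standing where they were.

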